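# Seat a drying-rack slat against a flip stop

### The arm

A 6-joint arm with a two-finger parallel gripper is mounted at the origin on a cart in front of the work surface, level with it; the furniture and walls round the work are solid. World frame = base frame: x ahead of the robot, y to its left, z up, the work surface at z = 0. Lengths are in mm, angles in rad, forces in N, time in s.
With the tool pointing down it reaches from about 400 to 925 mm from the base axis. Payload 12.5 kg.
Tool frame: the origin (TCP) lies midway between the tips of the shut fingers; the grasp point (between the pads) lies 19 mm behind it; z points along the fingers, y is the line along which they close (so a half turn about z gives the same grasp; the last joint's range is limited). The gripper opens to 95 mm and grips with 3 to 60 N. Pads are 20 mm wide; open, the fingers measure 119 mm over their backs; the gripper's body (75 mm by 180 mm) begins 59 mm behind the grasp point.
Start: joints at [-1.451, 0.491, 1.559, -0, 1.092, -0.106], TCP at [139.951, -609.147, 214.661] pointing down, gripper open.
Joint ranges: [-3.1, 3.1], [-0.84, 2.19], [0.05, 2.79], [-1.13, 4.28], [0.06, 2.93], [-2.69, 2.69]. Speed limits (rad/s): [2.22, 2.22, 2.79, 3.14, 3.14, 3.14].

### API

Orientations are given as [roll, pitch, yaw] about the fixed x, y, z axes, in that order (R = Rz(yaw) Ry(pitch) Rx(roll)).
In Python, from cell import state, viewer, env, models gives the robot as it stands. The module is installed in compiled form; this text tells all that it offers.
- The arm moves only by the tool arm_command, never from a script. Its argument "rows" is a list of rows, each a list of 2 entries, a list of its own where there are three numbers: the shift along the tool's x, y, z normalised to -1 to 1, where 1 is 0.25 m, then the turn about the tool's z normalised to -1 to 1, where 1 is pi rad. A call has exactly 5 rows; each row shifts and turns the commanded pose from where the row before left it, along the tool's axes as they then stand; what a row does not reach is not made up. A row lasts 1/10 s, in which the tool goes at most 50 mm and 8.59 degrees, less where a joint would pass 70% of its speed; a pose out of reach is approached as far as the arm can. A call with a number of a shift or a turn outside -1 to 1 is refused whole. A call with a gripper value outside its range is refused whole. "claw" is the opening, from 0 (shut) to 1 (fully open), set as the call begins (left out, the last holds). The fingers move at their own pace and stop on an object; the grip force is fixed at half the most. Time passes only in rows, so rows that do not move let the fingers close, or fill a call up. It gives the time, the measured TCP pose, the force, the opening and the grip force at its end, in the units of the state.
- state(): the state, without advancing time (a new reading comes with each control period).
- viewer.read_camera(name): name is "scene" or "top" or "wrist"; returns (picture, depth): 420x560x3 uint8, red, green, blue; 420x560 float32, mm along the optical axis (not along the pixel's ray), 0 where there is no reading.
- viewer.get_calibration(name): a dict with "camera_matrix" (3x3 intrinsics, pixels), "world_to_cam" (4x4, takes a point from world to camera coordinates). Camera axes: x right, y up, looking along -z (the intrinsics and any distortion apply to the point x, -y, -z); pixel columns grow to the right and rows downward; lengths in mm; the calibration is good to about 2 mm. A picture is of the moment at which its call begins: read the wrist's pose just before it. get_calibration takes no time and is no camera call; for the wrist camera it gives the pose at the moment of the call.
- env.job_done(): hands the job in; it is judged then, once.
Trained networks look in the newest picture that a camera, given by its name, has taken for a name from the list of things; names that differ only in an ending like _2 or _b are one class to them, and where a whole thing is asked for, a point or a joint stands for the part that bears it (a point fixed in the world has none). Each returns a list of dicts, best first, with "confidence" (0 to 1); they miss things now and then, are a little off and sometimes report something else, mostly with a low value. They report only what shows in the picture. A call takes as long as a camera call. They do not tell look-alikes from the thing itself.
- models.search_frame(camera, label): "position" ([x, y, z] in mm, in world coordinates, good to about 4 mm: the middle of the surface that is visible of it).
- models.mark_of(camera, label): "position" ([x, y, z] in mm, in world coordinates, good to about 4 mm: a listed point, or the origin of a listed thing).
The state is a dict: "t": time; "joints": joint angles; "qvel": joint speeds; "tau": joint torques, N m; "eef_pos": TCP position; "tcp_rot": TCP orientation; "ft_force": force on the tool from outside, world axes, zero at the start; "moment": the same for the moment, N m; "opening": opening from 0.0 (shut) to 1.0 (fully open); "grip_force": force on a finger pad.
Only numpy, scipy, OpenCV 4.12 (cv2) and the standard library are available. Lean on these libraries where they do the work, as an engineer would, in place of code of your own. Each camera call takes 0.05 s, during which the arm holds its last target. There are 200 camera calls.

### The job

Flip the stop flag of the length gauge fully down across the channel, and only then slide the wooden slat along the fence until its front end presses the stop's sprung foot, bearing on it with about 8 N for a moment, without ever ramming it (16 N is too much). Then back off so slowly that the slat stays in the channel with its end still touching the foot, flag down; leave the timer, the tape measure and the thread spool where they stand.

Things in the scene. Friction and masses are not known exactly. Their poses are not given: they have to be found in the camera images.
- jig: length gauge fixed to the worktop, base 86 x 390 x 12 mm. Origin: worktop level, below the fence's front face, half-way along; y runs along the channel from slat to stop, x square to the fence, away from channel and robot. Channel floor 12 mm up, x = -48 to 0, ends open. Aluminium fence x = 0 to 20, top 55 mm up, saddle behind it at the stop to x = 38. Wooden lip x = -54 to -48, top 22 mm up.
- stop_hinge (a point): centre of the flag's hinge pin, on the fence's top at x = 10, y = 115, z = 66 mm of the gauge; the pin lies along the gauge's y. Fixed cheeks stand 17 to 23 mm to either side along the pin and reach 7 mm above its centre. Axes as the gauge's.
- stop_flag (a joint): flag angle (rad): 0 fully down (arm level, reaching over the channel to the gauge's -x), 1.57 arm straight up, more: leaning back over the far side (2.0 at most). Starts up, stays where left (stiff hinge, 0.08 N m). The arm is a plate 32 mm wide along the pin, 8 mm thick (4 mm either side of the pin's centre), reaching 60 mm from the pin's centre.
- stop_tongue: steel tongue under the flag's arm, turning with it; 12 mm thick along the channel, from 17 to 51 mm out from the pin and, flag down, to 50 mm below it. Origin at the pin's centre. A screw with a round black sprung foot, 16 mm across, sticks out of its face towards the slat.
- slat: plain wooden drying-rack slat, 150 mm long (its y), 44 mm wide (x), 30 mm high, 0.11 to 0.22 kg, lying loose in the channel with about 2 mm play either side. Origin at the centre of its underside.
- slat_front (a point): centre of the slat's front end face (towards the stop), 15 mm above its underside; axes as the slat's, y out of the face.
- slat_back (a point): centre of the slat's back end face (away from the stop), where it can be pushed; 15 mm above its underside.
- dial_timer: wind-up timer, 68 x 68 x 49 mm, a bystander; origin at the centre of its underside.
- sewing_tape: round tape measure, 52 x 56 x 18 mm, a bystander; origin at the centre of its underside.
- spool_1: thread spool standing up, 33 mm across, 46 mm high, a bystander; origin at the centre of its underside.
- tongue_face (a point): point on the tongue's face towards the slat (gauge -y), on the foot's axis (30 mm up when down). The foot's face stands 6 to 41 mm out from here, set differently every time and not measured: find it by feel. The foot gives 6 N per mm (damped, 3 N more at 10 mm/s) for 3 mm, then is solid; when relieved it comes back out and pushes the slat back with it.
Not all that is in view belongs to the job. What is meant by the slat is not orange, and is the smaller of those in its own colour.

How it is judged:
By the outcome, as a careful person would: the job done as asked, in the order asked, and still so for the second after the job is handed in, with the robot touching nothing.
It also fails if it takes over 67 s, if anything falls off the work surface, if the arm or the gripper's body presses on something with over 40 N, if the wrist force passes 120 N, or if a joint passes its speed limit or range.

## Working session

There is one attempt and no reset: what is moved stays moved. The work goes in short steps, Python scripts to look and compute and a tool call to move; the robot and the scene stay as the last step left them, time stands still between calls to the robot, and variables do not carry over. Pictures are saved under pics/ and viewed, at most 10 in all, crops included, and the job is handed in when it is done.

Besides the shell and the picture viewer there is one more tool, called after "Request:" as name([rows], argument=value, ...), one row to a line, values as JSON. arm_command: Moves the arm, as the interface text tells. Scaled input: -1 to 1 covers 0.25 m each way for a shift and pi rad each way for a turn. Its arguments: {"type":"object","properties":{"rows":{"type":"array","items":{"type":"array"}},"claw":{"type":"number"}},"required":["rows"]}

```bash
mkdir -p pics; cat > h.py <<'E'
import numpy as np, cv2
from cell import state, viewer, env, models
def snap(cam,fn):
    im,d=viewer.read_camera(cam); cv2.imwrite('pics/'+fn,im[:,:,::-1]); np.save('pics/'+cam+'.npy',d); return im,d
def w(cam,u,v,d):
    c=viewer.get_calibration(cam);K=c['camera_matrix'];T=np.linalg.inv(c['world_to_cam'])
    p=np.array([(u-K[0,2])/K[0,0]*d,-(v-K[1,2])/K[1,1]*d,-d,1]);return (T@p)[:3]
E
python3 - <<'E'
from h import *
s=state();print(s)
a,_=snap('top','t.png');b,_=snap('scene','s.png')
cv2.imwrite('pics/ts.png',np.hstack([cv2.resize(a,(800,600))])[:,:,::-1])
for cam in ['top','scene']:
  for l in ['jig','stop_hinge','slat','slat_front','slat_back','tongue_face','dial_timer','sewing_tape','spool_1']:
    print(cam,l,[(np.round(r['position']),round(r['confidence'],2)) for r in models.mark_of(cam,l)])
E
```

```text
{'t': 0.0, 'joints': array([-1.45058050e+00,  4.91543392e-01,  1.55944498e+00, -2.30113578e-05,
        1.09166965e+00, -1.05575760e-01]), 'qvel': array([-0.00099906,  0.00113678,  0.0017376 , -0.00049534, -0.00156693,
        0.00247823]), 'tau': array([-6.88148521e-04, -6.12652016e+01, -2.58184129e+01,  6.91295508e-02,
        4.83474950e-02, -8.56953011e-05]), 'eef_pos': array([ 139.92689368, -608.89442418,  214.07332449]), 'tcp_rot': array([-3.14053107e+00, -9.19724334e-05,  2.25802152e-01]), 'ft_force': array([0.13624708, 0.20244289, 0.57297082]), 'moment': array([ 0.05215182, -0.03279399,  0.03216996]), 'grip_force': 0.0, 'opening': 1.0002066240251295}
top jig [(array([ 452., -102.,    2.]), 0.56)]
top stop_hinge [(array([477.,  13.,  63.]), 0.87)]
top slat [(array([ 444., -458.,   -2.]), 0.92), (array([ 415., -166.,   17.]), 0.91), (array([ 671., -487.,    0.]), 0.63)]
top slat_front [(array([427., -91.,  23.]), 0.77), (array([ 527., -399.,   23.]), 0.75), (array([ 700., -413.,   16.]), 0.68)]
top slat_back [(array([ 361., -513.,   23.]), 0.91), (array([ 652., -555.,   19.]), 0.82), (array([ 404., -230.,   28.]), 0.68)]
top tongue_face [(array([444.,   8.,  95.]), 0.67)]
top dial_timer [(array([508., 346.,   2.]), 0.64)]
top sewing_tape [(array([ 672., -166.,    0.]), 0.76)]
top spool_1 [(array([ 693., -342.,   -1.]), 0.5)]
scene jig [(array([454., -97.,   4.]), 0.68)]
scene stop_hinge [(array([480.,  14.,  63.]), 0.97)]
scene slat []
scene slat_front []
scene slat_back []
scene tongue_face [(array([443.,  13.,  98.]), 0.78)]
scene dial_timer [(array([512., 346.,  -0.]), 0.9)]
scene sewing_tape [(array([ 677., -162.,   -0.]), 0.73)]
scene spool_1 [(array([ 689., -341.,   -5.]), 0.56)]
```

View pics/ts.png

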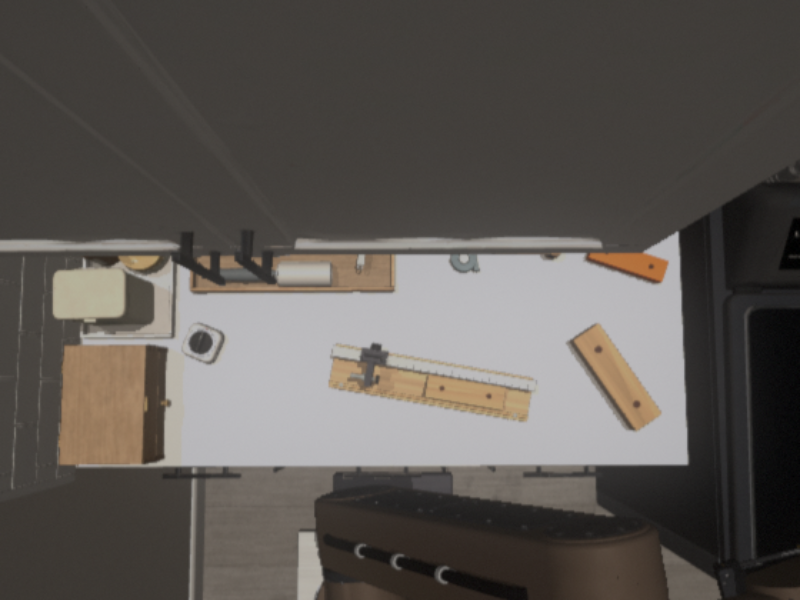

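View pics/s.png

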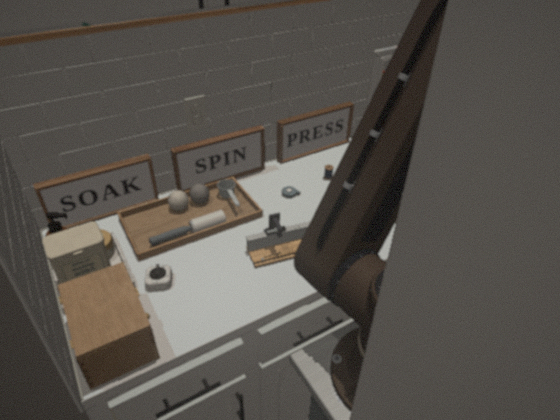

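The candidates in the top picture are the wooden slat in the channel (465,391), the big wooden slat (615,377) and the orange one (627,265). The one in the channel fits: it isn't orange and is the smaller of the two wooden ones. I'll move above the gauge and confirm from near.

Request:
arm_command([
  [[0.112,-0.114,-0.02],0],
  [[0.112,-0.114,-0.02],0],
  [[0.112,-0.114,-0.02],0],
  [[0.112,-0.114,-0.02],0],
  [[0.112,-0.114,-0.02],0],
], claw=0)

```text
t: 1.5
eef_pos: [245.1, -437.5, 239.9]
tcp_rot: [3.141, -0.0, 0.226]
ft_force: [-0.2, -1.1, 1.1]
opening: 0.635
grip_force: 0.0
```

Request:
arm_command([
  [[0.112,-0.114,-0.02],0],
  [[0.112,-0.114,-0.02],0],
  [[0.112,-0.114,-0.02],0],
  [[0.112,-0.114,-0.02],0],
  [[0.112,-0.114,-0.02],0],
])

```text
t: 2.0
eef_pos: [349.6, -267.3, 265.1]
tcp_rot: [3.141, -0.0, 0.226]
ft_force: [-0.0, 0.2, -0.7]
opening: 0.218
grip_force: 0.0
```

Request:
arm_command([
  [[0.112,-0.114,-0.02],0],
  [[0.112,-0.114,-0.02],0],
  [[0.112,-0.114,-0.02],0],
  [[0.112,-0.114,-0.02],0],
  [[0.112,-0.114,-0.02],0],
])

```text
t: 2.5
eef_pos: [454.2, -96.9, 290.1]
tcp_rot: [3.141, -0.0, 0.226]
ft_force: [0.3, -1.6, -0.1]
opening: 0.005
grip_force: 0.0
```

Request:
arm_command([
  [[0,0,0],0.032],
  [[0,0,0],0.032],
  [[0,0,0],0.032],
  [[0,0,0],0.032],
  [[0,0,0],0],
])

```text
t: 3.0
eef_pos: [453.6, -98.4, 289.7]
tcp_rot: [3.141, -0.0, -0.178]
ft_force: [-0.3, 0.4, -0.5]
opening: 0.011
grip_force: 0.0
```

```bash
python3 - <<'E'
from h import *
s=state();print(s['t'],s['eef_pos'],s['tcp_rot'],s['ft_force'])
a,_=snap('wrist','w1.png')
cv2.imwrite('pics/w1b.png',cv2.resize(a,(800,600))[:,:,::-1])
for l in ['jig','stop_hinge','slat','slat_front','slat_back','tongue_face']:
    print(l,[(np.round(r['position']),round(r['confidence'],2)) for r in models.mark_of('wrist',l)])
E
```

```text
3.0 [453.56333646 -98.40288693 289.68763073] [ 3.14147277e+00 -1.72731636e-04 -1.77656773e-01] [-0.34392263  0.40382444 -0.51402179]
jig [(array([ 450., -103.,    3.]), 0.59)]
stop_hinge [(array([482.,   8.,  66.]), 0.61)]
slat [(array([ 441., -455.,   -0.]), 0.84), (array([ 414., -160.,   13.]), 0.73)]
slat_front [(array([ 526., -398.,   19.]), 0.73), (array([427., -90.,  24.]), 0.69)]
slat_back [(array([ 404., -239.,   26.]), 0.74)]
tongue_face [(array([445.,  12.,  94.]), 0.7)]
```

View pics/w1b.png

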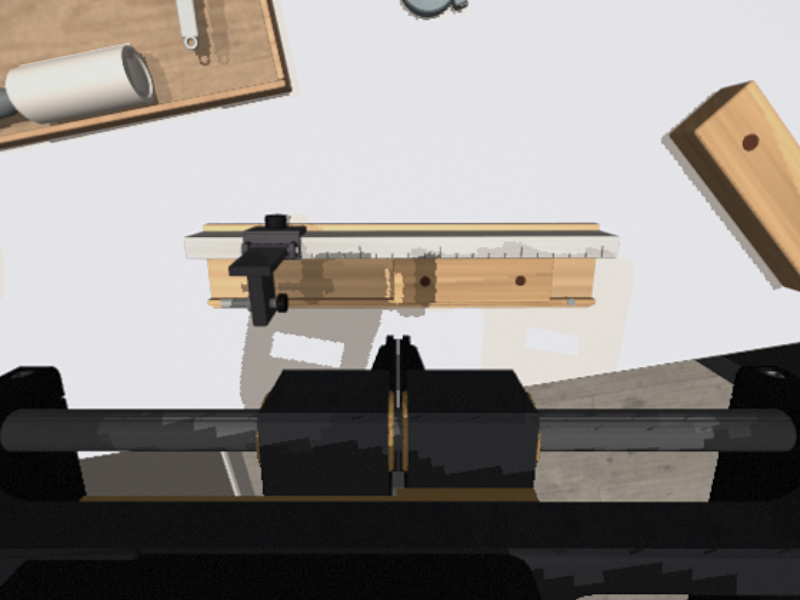

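The wrist picture shows the gauge level in view, with the flag up at (262,265) and its foot at (282,302). The slat in the channel runs from about 393 to 552, with holes at (425,281) and (520,281), and the larger wooden slat is at the right edge. Next I'll fit the geometry from depth and make an enlarged confirming crop.

```bash
python3 - <<'E'
from h import *
c=viewer.get_calibration('wrist');K=c['camera_matrix'];T=np.linalg.inv(c['world_to_cam'])
d=np.load('pics/wrist.npy');v,u=np.mgrid[:420,:560]
P=np.stack([(u-K[0,2])/K[0,0]*d,-(v-K[1,2])/K[1,1]*d,-d,np.ones_like(d)],-1)@T.T
P=P[...,:3];np.save('pics/P.npy',P)
m=np.zeros(d.shape,bool);m[145:225,120:440]=1;m&=d>0
z=P[...,2]
for n,lo,hi in [('fence',50,60),('slat',37,47),('flagtop',115,140),('tongue',80,112)]:
    q=P[m&(z>lo)&(z<hi)];
    r=cv2.minAreaRect(q[:,:2].astype(np.float32));print(n,len(q),np.median(q[:,2]),r)
    print(np.round(cv2.boxPoints(r)),q.min(0),q.max(0))
q=P[m&(z>70)];print(np.histogram(q[:,2],bins=range(70,140,5)))
im=cv2.imread('pics/w1.png')[140:230,120:440];cv2.imwrite('pics/crop.png',cv2.resize(im,(800,225),interpolation=2))
E
```

```text
fence 4333 55.005883205219675 ((469.8591003417969, -105.09036254882812), (390.03094482421875, 35.968624114990234), 79.86030578613281)
[[ 418. -294.]
 [ 453. -300.]
 [ 522.   84.]
 [ 486.   90.]] [ 418.82382183 -296.20342892   50.03016594] [507.78992551  89.78228682  59.9943533 ]
slat 3785 42.07919957740512 ((445.3347473144531, -99.64994812011719), (384.87286376953125, 77.30220031738281), 76.55033874511719)
[[ 363. -278.]
 [ 438. -296.]
 [ 528.   79.]
 [ 453.   96.]] [ 383.24275803 -295.79867306   37.00753164] [510.82443391  83.81591961  46.93198378]
flagtop 390 124.39099495497172 ((466.83123779296875, 12.252840042114258), (32.06742477416992, 28.8992977142334), 80.11785125732422)
[[450.  -1.]
 [478.  -6.]
 [484.  26.]
 [455.  31.]] [452.13267478  -5.60662846 115.00682714] [483.38139972  26.80623537 127.41022509]
tongue 730 99.72217648128961 ((458.9243469238281, 21.533592224121094), (52.57268142700195, 55.428688049316406), 80.46539306640625)
[[427.   0.]
 [482.  -9.]
 [491.  43.]
 [436.  52.]] [429.41339526  -6.19635716  80.06727608] [487.02186357  50.15718269 111.95492568]
(array([119,  32,  51,  64,  71, 206, 210,  83, 310, 142,  88, 160,   0]), array([ 70,  75,  80,  85,  90,  95, 100, 105, 110, 115, 120, 125, 130,
       135]))
```

View pics/crop.png

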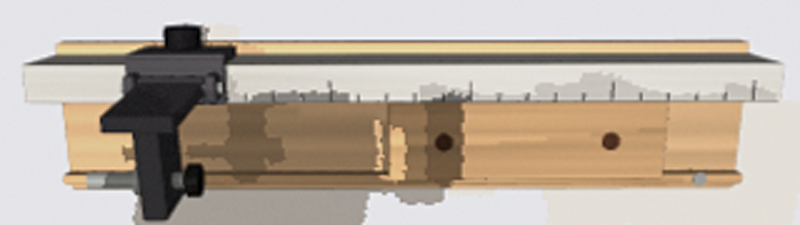

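The crop confirms the slat: two dark holes at (443,142) and (611,142) and its back end at about 665, lying in the channel. Now the exact gauge frame.

```bash
python3 - <<'E'
from h import *
P=np.load('pics/P.npy');m=np.zeros(P.shape[:2],bool);m[145:225,120:440]=1
z=P[...,2];q=P[m&(abs(z-55)<.7)];q=q[(abs(q[:,1]+110)<185)]
yaw=-0.177
R=np.array([[np.cos(yaw),-np.sin(yaw)],[np.sin(yaw),np.cos(yaw)]])
g=q[:,:2]@R
print('fence x',np.percentile(g[:,0],[0,1,2,5,50,95,99,100]),'y',np.percentile(g[:,1],[0,.5,99.5,100]))
A=[]
for y0 in range(-250,50,25):
    s=g[(abs(g[:,1]-y0)<12)]
    if len(s)>20:A.append((y0,*np.percentile(s[:,0],[1,99])))
print(np.round(A,1))
s=P[m&(abs(z-42)<.8)];s=s[:,:2]@R
xf=np.median([a[1] for a in A]);s=s[(s[:,0]<xf-6)&(s[:,0]>xf-46)]
print('slat x',np.percentile(s[:,0],[1,99]),'y',np.percentile(s[:,1],[0,.5,99.5,100]))
t=P[m&(z>112)];t2=t[:,:2]@R
i=np.argsort(t[:,2])[::40];print('flag',np.round(np.c_[t2,t[:,2]][i],1))
E
```

```text
fence x [463.40026242 463.5607655  463.63420332 463.84560964 473.08415843
 481.90860611 483.16864214 487.95262945] y [-214.90610536 -212.67800284  159.18462035  161.70502569]
[[-200.   463.8  483.3]
 [-175.   463.8  483.2]
 [-150.   463.8  483.2]
 [-125.   463.8  483.2]
 [-100.   463.8  483.1]
 [ -75.   463.6  483.1]
 [ -50.   463.6  483.1]
 [ -25.   463.6  483.1]
 [   0.   463.6  482.3]
 [  25.   463.6  482.9]]
slat x [418.31617003 457.3329122 ] y [-162.50457823 -161.4006756   -14.15185859  -14.13480841]
flag [[472.  106.3 112. ]
 [428.   94.1 112.5]
 [430.5  97.2 113. ]
 [431.8  89.  113.3]
 [464.5  78.6 113.8]
 [453.2  90.5 114.3]
 [444.   95.6 114.7]
 [448.8  96.1 115.1]
 [458.1  95.2 115.6]
 [457.1  94.  116.3]
 [471.3 103.8 119.5]
 [470.9  80.  123.2]
 [463.6 107.  124.9]
 [465.9  85.2 125.3]
 [466.   81.8 125.8]
 [463.9 101.2 126.2]
 [469.5 103.6 126.8]
 [539.7 -16.8 459.9]
 [539.7 -16.8 459.9]
 [539.7 -16.8 459.9]]
```

Request:
arm_command([
  [[0.055,-0.148,0],0],
  [[0.055,-0.148,0],0],
  [[0.055,-0.148,0],0],
  [[0,0,0.18],0],
  [[0,0,0.18],0],
])

```text
t: 3.85
eef_pos: [514.4, 4.6, 199.1]
tcp_rot: [-3.142, -0.003, -0.174]
ft_force: [0.5, -0.8, -0.8]
opening: 0.005
grip_force: 0.0
```

Request:
arm_command([
  [[0,0,0.18],0],
  [[0,0,0.18],0],
  [[0,0,0],0],
  [[0,0,0],0],
  [[0,0,0],0],
])

```text
t: 4.35
eef_pos: [514.8, 3.4, 111.8]
tcp_rot: [-3.141, -0.003, -0.176]
ft_force: [0.7, -0.3, 0.2]
opening: 0.006
grip_force: 0.0
```

```bash
cat >> h.py <<'E'
c_,s_=np.cos(-.177),np.sin(-.177)
def g(p): return np.round([p[0]*c_+p[1]*s_-463.4,-p[0]*s_+p[1]*c_+21,p[2]],1)  # gauge coords
def st():
    s=state();f=s['ft_force'];print(round(s['t'],2),'gauge',g(s['eef_pos']),'rot',np.round(s['tcp_rot'],4),'F',np.round([f[0]*c_+f[1]*s_,-f[0]*s_+f[1]*c_,f[2]],1))
E
python3 - <<'E'
from h import *
st();snap('wrist','w2.png')
E
```

```text
4.35 gauge [ 42.8 115.  111.8] rot [-3.1415 -0.0032 -0.1763] F [ 0.7 -0.1  0.2]
```

View pics/w2.png

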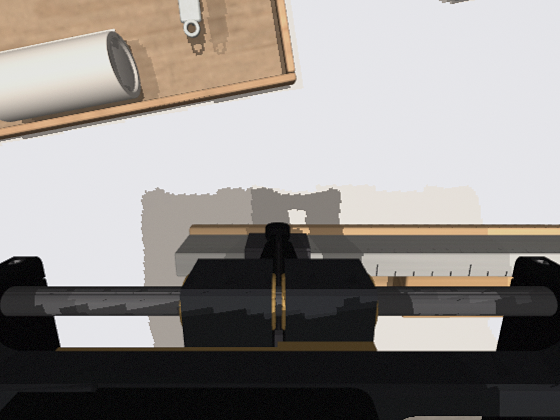

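The fingertips at about (277,235) sit behind the flag, in line with the hinge. Now I push the flag over towards the channel.

Request:
arm_command([
  [[-0.032,0,0],0],
  [[-0.032,0,0],0],
  [[-0.032,0,0],0],
  [[-0.032,0,0],0],
  [[-0.032,0,0],0],
])

```text
t: 4.9
eef_pos: [473.8, 10.7, 109.8]
tcp_rot: [3.142, -0.001, -0.176]
ft_force: [1.7, 0.4, -0.6]
opening: 0.004
grip_force: 0.6
```

Request:
arm_command([
  [[-0.032,0,0],0],
  [[-0.032,0,0],0],
  [[-0.032,0,0],0],
  [[-0.032,0,0],0],
  [[-0.03,0,0],0],
])

```text
t: 5.4
eef_pos: [434.5, 17.6, 109.6]
tcp_rot: [3.141, 0.0, -0.176]
ft_force: [-0.1, -0.3, 0.4]
opening: 0.007
grip_force: 0.2
```

Request:
arm_command([
  [[0,0,0.016],0],
  [[0,0,0.016],0],
  [[0,0,0.016],0],
  [[0,0,0.016],0],
  [[0,0,0.016],0],
])

```text
t: 5.9
eef_pos: [435.5, 17.5, 89.1]
tcp_rot: [3.142, 0.0, -0.176]
ft_force: [-2.1, -0.5, 2.1]
opening: 0.004
grip_force: 0.7
```

```bash
python3 -c "
from h import *
st()"
```

```text
5.9 gauge [-37.8 114.9  89.1] rot [ 3.1415  0.     -0.1763] F [-2.  -0.9  2.1]
```

Request:
arm_command([
  [[0,0,0.014],0],
  [[0,0,0.014],0],
  [[0,0,0.014],0],
  [[0,0,0.014],0],
  [[0,0,0.008],0],
])

```text
t: 6.4
eef_pos: [435.3, 17.5, 73.3]
tcp_rot: [3.141, 0.0, -0.176]
ft_force: [-0.9, -0.1, 0.8]
opening: 0.004
grip_force: 0.5
```

Request:
arm_command([
  [[0,0,0.003],0],
  [[0,0,0.003],0],
  [[0,0,0.003],0],
  [[0,0,0.003],0],
  [[0,0,0],0],
])

```text
t: 6.9
eef_pos: [435.5, 17.5, 70.6]
tcp_rot: [3.142, -0.0, -0.176]
ft_force: [-0.3, -0.6, 0.3]
opening: 0.009
grip_force: 0.0
```

Request:
arm_command([
  [[0,0,0.002],0],
  [[0,0,0.002],0],
  [[0,0,0.002],0],
  [[0,0,0.002],0],
  [[0,0,0],0],
])

```text
t: 7.4
eef_pos: [435.6, 17.5, 69.8]
tcp_rot: [3.142, -0.001, -0.176]
ft_force: [-5.3, 1.2, 25.1]
opening: 0.005
grip_force: 12.3
```

Contact at the flag's stop (25 N). I'll lift, check the flag, and go behind the slat.

Request:
arm_command([
  [[0,0,-0.1],0],
  [[0,0,-0.18],0],
  [[0,0,-0.18],0],
  [[0.028,0.19,0],0],
  [[0.028,0.19,0],0],
])

```text
t: 7.9
eef_pos: [433.1, -78.9, 185.2]
tcp_rot: [3.141, -0.004, -0.173]
ft_force: [0.5, -0.1, 0.0]
opening: 0.005
grip_force: 0.0
```

Request:
arm_command([
  [[0,0.19,0],0],
  [[0,0.19,0],0],
  [[0,0.19,0],0],
  [[0,0.19,0],0],
  [[0,0,0],0],
])

```text
t: 8.4
eef_pos: [398.5, -270.2, 183.5]
tcp_rot: [3.14, -0.001, -0.181]
ft_force: [-0.3, 0.3, -0.3]
opening: 0.008
grip_force: 0.0
```

```bash
python3 - <<'E'
from h import *
st();snap('wrist','w3.png')
c=viewer.get_calibration('wrist');K=c['camera_matrix'];T=np.linalg.inv(c['world_to_cam'])
d=np.load('pics/wrist.npy');v,u=np.mgrid[:420,:560]
P=(np.stack([(u-K[0,2])/K[0,0]*d,-(v-K[1,2])/K[1,1]*d,-d,np.ones_like(d)],-1)@T.T)[d>0][:,:3]
G=np.c_[P[:,0]*c_+P[:,1]*s_-463.4,-P[:,0]*s_+P[:,1]*c_+21,P[:,2]]
f=G[(abs(G[:,1]-115)<14)&(G[:,0]<-2)&(G[:,0]>-60)&(G[:,2]>50)]
for x in range(-55,0,8):
    q=f[abs(f[:,0]-x)<4]
    if len(q):print(x,len(q),np.round(np.percentile(q[:,2],[5,50,95]),1))
s=G[(abs(G[:,2]-42)<1)&(G[:,0]<-5)&(G[:,0]>-45)];print('slat y',np.percentile(s[:,1],[0,1,99,100]) if len(s) else None)
E
```

```text
8.4 gauge [ -23.6 -174.8  183.5] rot [ 3.1403e+00 -1.1000e-03 -1.8100e-01] F [-0.3  0.3 -0.3]
slat y [-430.17418222 -417.97392586    8.20690995  112.05772712]
```

View pics/w3.png

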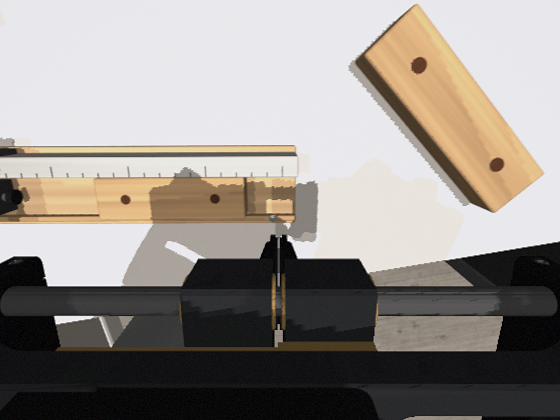

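The foot shows at (15,195), the slat's back end is at column 246, and the fingers sit over the empty end of the channel. I'll descend behind the slat.

Request:
arm_command([
  [[0,0,0.156],0],
  [[0,0,0.156],0],
  [[0,0,0.156],0],
  [[0,0,0.156],0],
  [[0,0,0],0],
])

```text
t: 8.95
eef_pos: [397.8, -263.1, 24.3]
tcp_rot: [-3.138, 0.006, -0.175]
ft_force: [-0.9, 0.6, -0.6]
opening: 0.002
grip_force: 0.0
```

```bash
python3 - <<'E'
from h import *
st();a,_=viewer.read_camera('top')
for l in ['stop_flag','tongue_face','slat_back','slat_front']:
    print(l,[(g(r['position']),round(r['confidence'],2)) for r in models.mark_of('top',l)])
cv2.imwrite('pics/t2.png',cv2.resize(a[220:310,210:390],(800,400),interpolation=2)[:,:,::-1])
E
```

```text
8.95 gauge [ -25.5 -168.    24.3] rot [-3.1377  0.0063 -0.1752] F [-1.   0.4 -0.6]Traceback (most recent call last):
  File "<stdin>", line 4, in <module>
ValueError: it knows: dial_timer, jig, sewing_tape, slat, slat_back, slat_front, spool, stop_hinge, stop_tongue, tongue_face
```

```bash
python3 - <<'E'
from h import *
st();a,_=viewer.read_camera('top')
for l in ['tongue_face','slat_back','slat_front']:
    print(l,[(g(r['position']),round(r['confidence'],2)) for r in models.mark_of('top',l)])
cv2.imwrite('pics/t2.png',cv2.resize(a[220:310,210:390],(800,400),interpolation=2)[:,:,::-1])
E
```

```text
9.0 gauge [ -24.5 -168.7   26.6] rot [-3.1392  0.0039 -0.1753] F [0.5 0.  0.8]
tongue_face [(array([-23. , 107.8,  29.6]), 0.7), (array([225.2, -20.9,   0.4]), 0.64)]
slat_back [(array([ -18.9, -417.7,   24.7]), 0.97), (array([ 277.7, -411.5,   16.7]), 0.84)]
slat_front [(array([ 125.7, -275.6,   20.9]), 0.71), (array([ 293.8, -262. ,   15.2]), 0.62)]
```

View pics/t2.png

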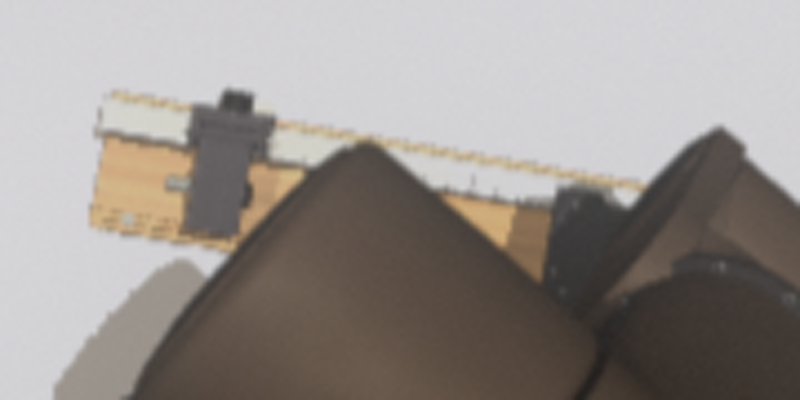

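The flag plate at (215,180) lies level across the channel, with the foot's edge just showing at (248,195). Now I push the slat, moderately at first.

Request:
arm_command([
  [[0,-0.016,0],0],
  [[0,-0.016,0],0],
  [[0,-0.016,0],0],
  [[0,-0.016,0],0],
  [[0,-0.016,0],0],
])

```text
t: 9.7
eef_pos: [402.8, -245.5, 27.7]
tcp_rot: [3.141, -0.0, -0.176]
ft_force: [-0.2, 0.5, -0.3]
opening: 0.006
grip_force: 0.0
```

Request:
arm_command([
  [[0,-0.018,0],0],
  [[0,-0.018,0],0],
  [[0,-0.018,0],0],
  [[0,-0.018,0],0],
  [[0,-0.018,0],0],
])

```text
t: 10.2
eef_pos: [406.7, -223.4, 27.6]
tcp_rot: [3.141, -0.0, -0.176]
ft_force: [-0.4, -2.7, 0.8]
opening: 0.006
grip_force: 1.0
```

```bash
python3 -c "
from h import *
st()"
```

```text
10.2 gauge [ -23.7 -127.3   27.6] rot [ 3.1414e+00 -1.0000e-04 -1.7630e-01] F [ 0.  -2.7  0.8]
```

Request:
arm_command([
  [[0,-0.018,0],0],
  [[0,-0.018,0],0],
  [[0,-0.018,0],0],
  [[0,-0.018,0],0],
  [[0,-0.012,0],0],
])

```text
t: 10.7
eef_pos: [410.4, -202.6, 27.6]
tcp_rot: [3.142, 0.0, -0.176]
ft_force: [-0.9, -1.5, 0.6]
opening: 0.001
grip_force: 1.1
```

Request:
arm_command([
  [[0,-0.012,0],0],
  [[0,-0.012,0],0],
  [[0,-0.012,0],0],
  [[0,-0.012,0],0],
  [[0,-0.008,0],0],
])

```text
t: 11.2
eef_pos: [412.8, -189.0, 27.6]
tcp_rot: [3.141, -0.0, -0.176]
ft_force: [-0.9, -2.1, 0.9]
opening: 0.009
grip_force: 1.1
```

```bash
python3 - <<'E'
from h import *
st()
a,_=snap('wrist','w4.png')
E
```

```text
11.2 gauge [-23.8 -92.4  27.6] rot [ 3.1415 -0.     -0.1763] F [-0.5 -2.3  0.9]
```

View pics/w4.png

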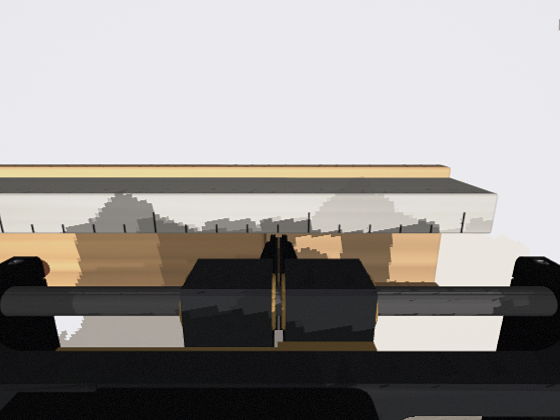

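```bash
python3 - <<'E'
from h import *
P=np.load('pics/P.npy')
G=np.c_[P[...,0].ravel()*c_+P[...,1].ravel()*s_-463.4,-P[...,0].ravel()*s_+P[...,1].ravel()*c_+21,P[...,2].ravel()].reshape(P.shape)
for r in range(204,220,3):
    print(r,[tuple(int(x) for x in np.round(G[r,k])) for k in range(182,206,2)])
E
```

```text
204 [(-16, 112, 113), (-16, 110, 113), (-18, 109, 108), (-20, 109, 100), (-22, 109, 92), (-24, 109, 83), (-43, 126, 13), (-43, 123, 12), (-44, 121, 11), (-43, 118, 12), (-44, 115, 11), (-43, 112, 13)]
207 [(-20, 112, 114), (-20, 110, 113), (-21, 110, 107), (-23, 109, 101), (-26, 110, 92), (-27, 109, 86), (-23, 102, 100), (-23, 100, 101), (-23, 98, 101), (-25, 97, 95), (-48, 115, 12), (-48, 112, 13)]
210 [(-23, 113, 114), (-23, 110, 114), (-24, 109, 109), (-27, 109, 102), (-27, 108, 99), (-27, 105, 99), (-27, 102, 101), (-26, 99, 104), (-26, 97, 103), (-28, 97, 97), (-50, 113, 21), (-49, 110, 22)]
213 [(-27, 113, 112), (-27, 111, 113), (-28, 109, 110), (-30, 109, 103), (-31, 108, 99), (-31, 105, 100), (-30, 102, 103), (-30, 100, 104), (-29, 97, 105), (-32, 97, 97), (-54, 113, 21), (-54, 110, 22)]
216 [(-30, 113, 114), (-30, 111, 114), (-31, 110, 110), (-34, 110, 103), (-36, 109, 96), (-39, 109, 87), (-33, 102, 104), (-33, 100, 104), (-33, 98, 104), (-35, 97, 97), (-65, 119, 0), (-65, 116, 1)]
219 [(-34, 114, 113), (-34, 111, 114), (-34, 109, 112), (-37, 109, 105), (-39, 109, 96), (-42, 110, 87), (-70, 131, 0), (-70, 128, 1), (-70, 125, 1), (-70, 122, -1), (-70, 119, 1), (-70, 116, 1)]
```

From the first depth picture, the foot's face stands at gauge y≈97, and the slat front is now near 70. I'll approach to about 8 mm short, then go by feel.

Request:
arm_command([
  [[0,-0.012,0],0],
  [[0,-0.012,0],0],
  [[0,-0.012,0],0],
  [[0,-0.012,0],0],
  [[0,-0.008,0],0],
])

```text
t: 11.75
eef_pos: [415.3, -175.1, 27.6]
tcp_rot: [3.142, 0.0, -0.176]
ft_force: [-0.5, -2.3, 0.9]
opening: 0.004
grip_force: 1.0
```

Request:
arm_command([
  [[0,-0.006,0],0],
  [[0,-0.004,0],0],
  [[0,-0.004,0],0],
  [[0,-0.002,0],0],
  [[0,-0.002,0],0],
])

```text
t: 12.25
eef_pos: [416.0, -171.0, 27.6]
tcp_rot: [3.142, -0.0, -0.176]
ft_force: [0.5, -1.2, 1.8]
opening: 0.005
grip_force: 1.0
```

```bash
python3 -c "
from h import *
st()"
```

```text
12.25 gauge [-23.8 -74.1  27.6] rot [ 3.1415 -0.     -0.1764] F [ 0.7 -1.1  1.8]
```

Request:
arm_command([
  [[0,-0.0016,0],0],
  [[0,-0.0016,0],0],
  [[0,-0.0016,0],0],
  [[0,-0.0016,0],0],
  [[0,-0.0016,0],0],
])

```text
t: 12.75
eef_pos: [416.4, -169.0, 27.6]
tcp_rot: [3.141, -0.0, -0.176]
ft_force: [0.6, -1.3, 1.3]
opening: 0.002
grip_force: 0.9
```

Request:
arm_command([
  [[0,-0.0016,0],0],
  [[0,-0.0016,0],0],
  [[0,-0.0016,0],0],
  [[0,-0.0016,0],0],
  [[0,-0.0016,0],0],
])

```text
t: 13.25
eef_pos: [416.7, -167.1, 27.6]
tcp_rot: [3.142, 0.0, -0.176]
ft_force: [-0.6, -2.4, 1.3]
opening: 0.005
grip_force: 0.9
```

Now 1 mm per call.

Request:
arm_command([
  [[0,-0.0008,0],0],
  [[0,-0.0008,0],0],
  [[0,-0.0008,0],0],
  [[0,-0.0008,0],0],
  [[0,-0.0008,0],0],
])

```text
t: 13.75
eef_pos: [416.9, -166.1, 27.6]
tcp_rot: [3.142, -0.0, -0.176]
ft_force: [-0.5, -1.2, 1.5]
opening: 0.004
grip_force: 0.9
```

Request:
arm_command([
  [[0,-0.0008,0],0],
  [[0,-0.0008,0],0],
  [[0,-0.0008,0],0],
  [[0,-0.0008,0],0],
  [[0,-0.0008,0],0],
])

```text
t: 14.25
eef_pos: [417.1, -165.1, 27.6]
tcp_rot: [3.142, -0.0, -0.176]
ft_force: [-0.1, -1.2, 0.7]
opening: 0.005
grip_force: 0.9
```

Request:
arm_command([
  [[0,-0.0008,0],0],
  [[0,-0.0008,0],0],
  [[0,-0.0008,0],0],
  [[0,-0.0008,0],0],
  [[0,-0.0008,0],0],
])

```text
t: 14.75
eef_pos: [417.3, -164.1, 27.6]
tcp_rot: [3.142, -0.0, -0.176]
ft_force: [-0.2, -2.9, 1.2]
opening: 0.003
grip_force: 0.9
```

Request:
arm_command([
  [[0,-0.0008,0],0],
  [[0,-0.0008,0],0],
  [[0,-0.0008,0],0],
  [[0,-0.0008,0],0],
  [[0,-0.0008,0],0],
])

```text
t: 15.25
eef_pos: [417.4, -163.1, 27.6]
tcp_rot: [3.142, 0.0, -0.176]
ft_force: [-1.5, -1.8, 1.2]
opening: 0.003
grip_force: 0.9
```

Request:
arm_command([
  [[0,-0.0008,0],0],
  [[0,-0.0008,0],0],
  [[0,-0.0008,0],0],
  [[0,-0.0008,0],0],
  [[0,-0.0008,0],0],
])

```text
t: 15.75
eef_pos: [417.6, -162.2, 27.6]
tcp_rot: [3.142, -0.0, -0.176]
ft_force: [-0.2, -1.5, 1.2]
opening: 0.004
grip_force: 0.9
```

Request:
arm_command([
  [[0,-0.0008,0],0],
  [[0,-0.0008,0],0],
  [[0,-0.0008,0],0],
  [[0,-0.0008,0],0],
  [[0,-0.0008,0],0],
])

```text
t: 16.25
eef_pos: [417.8, -161.2, 27.6]
tcp_rot: [3.141, -0.0, -0.176]
ft_force: [-0.7, -2.4, 0.7]
opening: 0.004
grip_force: 0.9
```

Request:
arm_command([
  [[0,-0.0008,0],0],
  [[0,-0.0008,0],0],
  [[0,-0.0008,0],0],
  [[0,-0.0008,0],0],
  [[0,-0.0008,0],0],
])

```text
t: 16.75
eef_pos: [417.9, -160.2, 27.6]
tcp_rot: [3.142, 0.0, -0.176]
ft_force: [-0.8, -1.9, 0.6]
opening: 0.004
grip_force: 0.9
```

Request:
arm_command([
  [[0,-0.0008,0],0],
  [[0,-0.0008,0],0],
  [[0,-0.0008,0],0],
  [[0,-0.0008,0],0],
  [[0,-0.0008,0],0],
])

```text
t: 17.25
eef_pos: [418.1, -159.2, 27.6]
tcp_rot: [3.141, -0.0, -0.176]
ft_force: [-0.2, -1.9, 0.8]
opening: 0.004
grip_force: 0.9
```

Request:
arm_command([
  [[0,-0.0008,0],0],
  [[0,-0.0008,0],0],
  [[0,-0.0008,0],0],
  [[0,-0.0008,0],0],
  [[0,-0.0008,0],0],
])

```text
t: 17.75
eef_pos: [418.3, -158.2, 27.6]
tcp_rot: [3.142, 0.0, -0.176]
ft_force: [-0.6, -0.8, 1.2]
opening: 0.005
grip_force: 0.9
```

Request:
arm_command([
  [[0,-0.0008,0],0],
  [[0,-0.0008,0],0],
  [[0,-0.0008,0],0],
  [[0,-0.0008,0],0],
  [[0,-0.0008,0],0],
])

```text
t: 18.25
eef_pos: [418.5, -157.2, 27.6]
tcp_rot: [3.141, -0.0, -0.176]
ft_force: [-1.3, -2.5, 0.8]
opening: 0.002
grip_force: 1.3
```

Request:
arm_command([
  [[0,-0.0004,0],0],
  [[0,-0.0004,0],0],
  [[0,-0.0004,0],0],
  [[0,-0.0004,0],0],
  [[0,-0.0004,0],0],
])

```text
t: 18.75
eef_pos: [418.6, -156.8, 27.6]
tcp_rot: [3.141, -0.0, -0.176]
ft_force: [0.0, -5.7, 0.4]
opening: 0.005
grip_force: 2.2
```

Contact, at roughly 4 N on the foot. Now gently up to about 8 N.

Request:
arm_command([
  [[0,-0.0004,0],0],
  [[0,-0.0004,0],0],
  [[0,-0.0004,0],0],
  [[0,-0.0004,0],0],
  [[0,0,0],0],
])

```text
t: 19.25
eef_pos: [418.7, -156.5, 27.6]
tcp_rot: [3.141, -0.0, -0.176]
ft_force: [-0.8, -6.0, 1.2]
opening: 0.002
grip_force: 2.9
```

```bash
python3 - <<'E'
from h import *
for i in range(4):
    st();print(state()['grip_force']);viewer.read_camera('wrist')
st()
E
```

```text
19.25 gauge [-23.7 -59.4  27.6] rot [ 3.1413e+00 -3.0000e-04 -1.7630e-01] F [ 0.3 -6.   1.2]
2.8656111017335206
19.3 gauge [-23.6 -59.4  27.6] rot [ 3.1413e+00 -3.0000e-04 -1.7630e-01] F [-0.2 -5.1  1. ]
2.8582483646459877
19.35 gauge [-23.6 -59.3  27.6] rot [ 3.1413e+00 -3.0000e-04 -1.7630e-01] F [ 0.8 -5.6  0.6]
2.8531311184633523
19.4 gauge [-23.6 -59.4  27.6] rot [ 3.1413e+00 -3.0000e-04 -1.7640e-01] F [ 0.  -4.6  0.6]
2.85253573092632
19.45 gauge [-23.6 -59.4  27.7] rot [ 3.1413e+00 -3.0000e-04 -1.7630e-01] F [-0.2 -6.   0.2]
```

Request:
arm_command([
  [[0,-0.0006,0],0],
  [[0,-0.0006,0],0],
  [[0,-0.0006,0],0],
  [[0,-0.0006,0],0],
  [[0,0,0],0],
])

```text
t: 19.95
eef_pos: [419.0, -156.1, 27.7]
tcp_rot: [3.141, -0.001, -0.176]
ft_force: [-2.0, -8.5, -0.7]
opening: 0.002
grip_force: 3.8
```

```bash
python3 - <<'E'
from h import *
for i in range(4):
    st();print(state()['grip_force']);viewer.read_camera('wrist')
st()
E
```

```text
19.95 gauge [-23.5 -58.9  27.7] rot [ 3.1411e+00 -7.0000e-04 -1.7630e-01] F [-0.4 -8.7 -0.7]
3.7847264029551297
20.0 gauge [-23.5 -58.9  27.7] rot [ 3.1411e+00 -7.0000e-04 -1.7630e-01] F [-0.4 -8.2 -0.1]
3.7638639158103615
20.05 gauge [-23.5 -58.9  27.7] rot [ 3.1411e+00 -7.0000e-04 -1.7630e-01] F [ 0.5 -7.3  0.1]
3.760133518371731
20.1 gauge [-23.5 -58.9  27.6] rot [ 3.1411e+00 -6.0000e-04 -1.7630e-01] F [-0.5 -7.  -0.1]
3.7582402525004
20.15 gauge [-23.5 -58.9  27.7] rot [ 3.1411e+00 -7.0000e-04 -1.7630e-01] F [-0.2 -7.6 -0.3]
```

Request:
arm_command([
  [[0,-0.0006,0],0],
  [[0,-0.0006,0],0],
  [[0,-0.0006,0],0],
  [[0,0,0],0],
  [[0,0,0],0],
])

```text
t: 20.65
eef_pos: [419.1, -155.9, 27.7]
tcp_rot: [3.141, -0.001, -0.176]
ft_force: [-2.1, -9.5, -0.2]
opening: 0.004
grip_force: 4.5
```

```bash
python3 - <<'E'
from h import *
for i in range(4):
    st();print(state()['grip_force']);viewer.read_camera('wrist')
st()
E
```

```text
20.65 gauge [-23.4 -58.6  27.7] rot [ 3.1409e+00 -9.0000e-04 -1.7630e-01] F [-0.4 -9.7 -0.2]
4.528665435500443
20.7 gauge [-23.4 -58.6  27.7] rot [ 3.1409e+00 -1.0000e-03 -1.7630e-01] F [ 0.2 -9.1  0.4]
4.52764431363903
20.75 gauge [-23.4 -58.6  27.7] rot [ 3.1409e+00 -9.0000e-04 -1.7640e-01] F [ 0. -9. -1.]
4.5260167855303735
20.8 gauge [-23.4 -58.6  27.7] rot [ 3.1409e+00 -1.0000e-03 -1.7630e-01] F [-0.9 -9.   1.4]
4.524184078909457
20.85 gauge [-23.4 -58.6  27.7] rot [ 3.1409e+00 -9.0000e-04 -1.7630e-01] F [-0.3 -8.6 -0.3]
```

About 9 N at the wrist, so roughly 8 N on the foot after friction. Now a very slow back-off.

Request:
arm_command([
  [[0,0.0004,0],0],
  [[0,0.0004,0],0],
  [[0,0.0004,0],0],
  [[0,0.0004,0],0],
  [[0,0.0004,0],0],
])

```text
t: 21.35
eef_pos: [418.9, -156.0, 27.6]
tcp_rot: [3.141, -0.0, -0.176]
ft_force: [-0.7, -5.4, 0.2]
opening: 0.001
grip_force: 2.5
```

Request:
arm_command([
  [[0,0.0004,0],0],
  [[0,0.0004,0],0],
  [[0,0.0004,0],0],
  [[0,0.0004,0],0],
  [[0,0.0004,0],0],
])

```text
t: 21.85
eef_pos: [418.6, -156.3, 27.6]
tcp_rot: [3.142, -0.0, -0.176]
ft_force: [0.1, -2.5, 1.0]
opening: 0.006
grip_force: 1.7
```

Request:
arm_command([
  [[0,0.0004,0],0],
  [[0,0.0004,0],0],
  [[0,0.0004,0],0],
  [[0,0.0004,0],0],
  [[0,0.0004,0],0],
])

```text
t: 22.35
eef_pos: [418.4, -156.6, 27.6]
tcp_rot: [-3.142, 0.0, -0.176]
ft_force: [0.1, -1.4, 0.9]
opening: 0.002
grip_force: 0.7
```

Request:
arm_command([
  [[0,0.0004,0],0],
  [[0,0.0004,0],0],
  [[0,0.0004,0],0],
  [[0,0.0004,0],0],
  [[0,0.0004,0],0],
])

```text
t: 22.85
eef_pos: [418.4, -157.2, 27.6]
tcp_rot: [-3.142, 0.0, -0.176]
ft_force: [0.1, -0.1, -0.6]
opening: 0.003
grip_force: 0.0
```

Request:
arm_command([
  [[0,0.0004,0],0],
  [[0,0.0004,0],0],
  [[0,0.0004,0],0],
  [[0,0.0004,0],0],
  [[0,0.0004,0],0],
])

```text
t: 23.35
eef_pos: [418.4, -157.8, 27.6]
tcp_rot: [3.142, -0.0, -0.176]
ft_force: [-0.7, -0.0, -0.2]
opening: 0.003
grip_force: 0.0
```

Request:
arm_command([
  [[0,0.0004,0],0],
  [[0,0.0004,0],0],
  [[0,0.0004,0],0],
  [[0,0.0004,0],0],
  [[0,0.0004,0],0],
])

```text
t: 23.85
eef_pos: [418.3, -158.3, 27.6]
tcp_rot: [3.142, -0.0, -0.176]
ft_force: [0.1, 1.2, 0.3]
opening: 0.003
grip_force: 0.0
```

The fingers parted gently at about the first-contact position. I'll retreat and check.

Request:
arm_command([
  [[0,0.008,0],0],
  [[0,0.03,0],0],
  [[0,0.03,0],0],
  [[0,0,-0.18],0],
  [[0,0,-0.18],0],
])

```text
t: 24.35
eef_pos: [414.5, -175.5, 117.8]
tcp_rot: [-3.14, 0.004, -0.177]
ft_force: [0.2, -0.2, 0.8]
opening: 0.003
grip_force: 0.0
```

Request:
arm_command([
  [[0,0,-0.18],0],
  [[0,0,-0.18],0],
  [[0,-0.15,0],0],
  [[0,-0.15,0],0],
  [[0,0,0],0],
])

```text
t: 24.85
eef_pos: [428.4, -99.0, 208.1]
tcp_rot: [-3.141, -0.001, -0.174]
ft_force: [-0.5, -0.3, -0.0]
opening: 0.003
grip_force: 0.0
```

```bash
python3 - <<'E'
from h import *
st();a,_=snap('wrist','w5.png')
for l in ['tongue_face','slat_front','slat_back']:
    print(l,[(g(r['position']),round(r['confidence'],2)) for r in models.mark_of('wrist',l)])
c=viewer.get_calibration('wrist');K=c['camera_matrix'];T=np.linalg.inv(c['world_to_cam'])
d=np.load('pics/wrist.npy');v,u=np.mgrid[:420,:560]
P=(np.stack([(u-K[0,2])/K[0,0]*d,-(v-K[1,2])/K[1,1]*d,-d,np.ones_like(d)],-1)@T.T)[d>0][:,:3]
G=np.c_[P[:,0]*c_+P[:,1]*s_-463.4,-P[:,0]*s_+P[:,1]*c_+21,P[:,2]]
f=G[(abs(G[:,1]-115)<13)&(G[:,0]<-2)&(G[:,0]>-49)&(G[:,2]>50)]
print('flag z',len(f),np.percentile(f[:,2],[5,50,95]))
s=G[(abs(G[:,2]-42)<1.2)&(G[:,0]<-8)&(G[:,0]>-42)];print('slat y',np.percentile(s[:,1],[0,1,99,100]))
cv2.imwrite('pics/w5c.png',cv2.resize(a[120:260,60:480],(800,267),interpolation=2)[:,:,::-1])
E
```

```text
24.85 gauge [-24.2  -1.  208.1] rot [-3.1414e+00 -6.0000e-04 -1.7410e-01] F [-0.5 -0.4 -0. ]
tongue_face [(array([-20.3, 111.2,  30.2]), 0.89)]
slat_front [(array([ 124.5, -280. ,   19.8]), 0.81), (array([-24.7,  94.8,  24.3]), 0.71)]
slat_back [(array([-23.7, -55.6,  23.9]), 0.68)]
flag z 1173 [68.3668645  69.49434391 70.66152113]
slat y [-55.21557896 -53.47139882  92.07817113  93.6703895 ]
```

View pics/w5c.png

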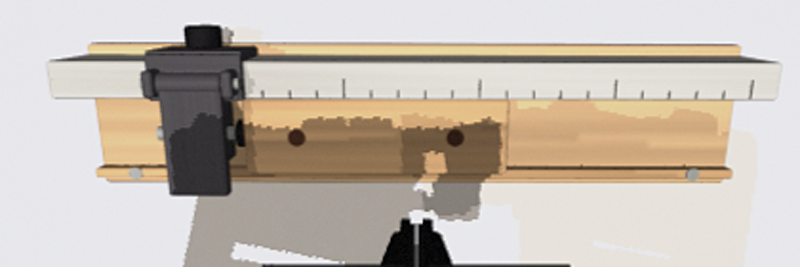

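The flag at (195,130) is level (top about 70 mm up). The foot at (240,133) meets the slat's front end at about 245, and the slat lies in the channel with nothing touched by the robot. Handing in.

```bash
python3 -c "
from h import *
print(env.job_done())"
```

```text
the job is handed in; nothing more can be done
None
```

Job handed in at about 25 s: flag fully down first, then the slat pressed on the foot at roughly 7–8 N (estimated from the wrist force) and backed off slowly; the last picture shows its end at the foot, and I never went near the bystanders.

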